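# Refit the condensate tray of a benchtop incubator

## Robot

A 7-joint arm with a two-finger parallel gripper is mounted at the origin on the work surface. World frame = base frame: x ahead of the robot, y to its left, z up, the work surface at z = 0. Lengths are in m, angles in rad, forces in N, time in s.
With the tool pointing down it reaches from about 0.425 to 1.025 m from the base axis. Payload 3.6 kg.
Tool frame: the origin (TCP) lies midway between the tips of the shut fingers; the grasp point (between the pads) lies 19 mm behind it; z points along the fingers, y is the direction in which the jaws open and shut (so a half turn about z gives the same grasp; the last joint's range is limited). The gripper opens to 85 mm and grips with 20 to 120 N. Pads are 22 mm wide; open, the fingers measure 114 mm over their backs; the gripper's body (76 mm by 85 mm) begins 54 mm behind the grasp point. The pads swing forward as they close: fully open they stand 13 mm farther back than shut.
Start: joints at [-1.276, 0.591, 0.048, 1.609, -0.033, 0.943, -0.034], TCP at [0.274, 0.671, 0.231] pointing down, gripper open.
Joint ranges: [-2.69, 2.69], [-0.47, 2.24], [-1.27, 1.36], [0.19, 2.51], [-1.53, 4.68], [0.08, 2.07], [-3.09, 3.09]. Speed limits (rad/s): [2.57, 2.57, 3.14, 3.14, 3.14, 3.14, 3.14].

## Interface

Orientations are given as a 3x3 rotation matrix whose columns are the frame's x, y, z axes.
In Python, from station import monitor, cams, workorder gives the robot as it stands.
- The arm moves only by the tool carry_out, never from a script. Its argument "steps" is a list of rows, each an object of numbers: "dx", "dy", "dz": the shift along the tool's x, y, z in m; "spin": the turn about the tool's z in degrees. In form: [{"dx": .., "dy": .., "dz": .., "spin": ..}, ...]. A call has exactly 10 rows; each row shifts and turns the commanded pose from where the row before left it, along the tool's axes as they then stand; what a row does not reach is not made up. A row lasts 1/12 s, in which the tool goes at most 41.7 mm and 7.16 degrees, less where a joint would pass 70% of its speed; a pose out of reach is approached as far as the arm can. A call is refused whole if a number of a shift passes 0.0417 or a number of a turn 7.16, either way. A call with a gripper value outside its range is refused whole. "fingers" is the opening, from 0 (shut) to 1 (fully open), set as the call begins (left out, the last holds). The fingers move at their own pace and stop on an object; the grip force is fixed at half the most. Time passes only in rows, so rows that do not move let the fingers close, or fill a call up. It gives the time, the measured TCP pose, the force and the opening at its end, in the units of the state.
- monitor.get_obs(): the state, without advancing time (a new reading comes with each control period).
- cams.capture(name): name is "side" or "top"; returns the picture (384x512x3 uint8, red, green, blue); there is no depth.
- cams.camera_info(name): a dict with "camera_matrix" (3x3 intrinsics, pixels), "extrinsics" (4x4, takes a point from world to camera coordinates). Camera axes: x right, y down, z forward; pixel columns grow to the right and rows downward; lengths in m; the calibration is good to about 2 mm. A picture is of the moment at which its call begins. camera_info takes no time and is no camera call.
- workorder.finish_job(): hands the job in, once; it reports no verdict.
Trained networks look in the newest picture that a camera, given by its name, has taken for a name from the list of things; names that differ only in an ending like _2 or _b are one class to them, and where a whole thing is asked for, a point or a joint stands for the part that bears it (a point fixed in the world has none). Each returns a list of dicts, best first, with "p" (0 to 1); they miss things now and then, are a little off and sometimes report something else, mostly with a low value. They report only what shows in the picture. A call takes as long as a camera call. They do not tell look-alikes from the thing itself.
- cams.boxes_of(camera, query): "box" ([centre column, centre row, width, height] in pixels, round what is visible of it).
- cams.place_of(camera, query): "centre" ([row, column] in pixels: a listed point, or the origin of a listed thing).
The state is a dict: "time_s": time; "joints": joint angles; "joint_velocities": joint speeds; "effort": joint torques, N m; "tool_pos": TCP position; "orientation": TCP orientation; "force": force on the tool from outside, world axes, zero at the start; "wrist_torque": the same for the moment, N m; "grip_width": finger opening in m.
Only numpy, scipy, OpenCV 4.12 (cv2) and the standard library are available. Lean on these libraries where they do the work, as an engineer would, in place of code of your own. Each camera call takes 0.05 s, during which the arm holds its last target. There are 200 camera calls.

## Task

The emptied condensate tray with the D-handle lies on the bench: slide it, nose first, into the bay under the front of the benchtop incubator. Let the rails inside the bay line it up, and ease it all the way home until its catch has snapped in, with a light hand, never forcing it against the rails or the stop. Then let go, leaving the other things on the bench where they stand.

Things in the scene. Friction and masses are not known exactly. Their poses are not given: they have to be found in the camera images.
- tray: Loose stainless condensate tray, an open basin 150 mm long (x), 130 mm wide (y) over its rim, 36 mm high, 0.3 to 0.6 kg, flat on the bench. Origin: foot of its front plate's outer face, in the middle, at bench level. x points from the front plate (x = 0) to the nose, z up. A D-handle stands out from the front plate to -x.
- tray_handle (a point): Grip point of the tray's D-handle: inside the D, 38 mm before the front plate (tray x = -38 mm), 29 mm above the bench. The D is flat bar 14 mm high (22 to 36 mm above the bench), 54 mm wide over its two side arms, which run along the tray's x; it reaches 66 mm out. Pinch it from above across the arms (along the tray's y). Axes as the tray's.
- tray_nose (a point): Middle of the tray's nose, 150 mm from the front plate (tray x), at bench level. Axes as the tray's. The nose corners of the rim (24 to 30 mm above the bench) are chamfered, 12 mm along x by 6 mm across. The rim on the +y side has a 13 mm wide notch, centred 35 mm behind the nose, for the catch.
- incubator: White benchtop incubator, fixed, 330 mm wide, 320 mm deep: a 66 mm high console with the bay in its front and, from 93 mm behind the front face, a chamber block with touch screen and two lids, 196 mm high over the lid handles. Origin: on the bench, middle of the bay's mouth, in the plane of the console's front face. x points straight into the bay, z up.
- bay_mouth (a point): Same point and axes as the incubator's origin. The mouth is 146 mm wide, 48 mm high, open down to the bench: the tray slides on the bench all the way in. Unseen inside, two slippery plastic rails run along x, 133 mm apart, with ends flared to 147 mm, between 9 and 46 mm behind the front face. As a pair they sit up to 5 mm off the mouth's middle, to an unknown side.
- bay_stop (a point): Nominal place of the tray's nose when home: 150 mm behind the mouth, at bench level. The true stop (adjustable, hard, unseen) is up to 7 mm nearer or farther and must be found by feel: the push rises steeply there. The front plate then ends within 7 mm of the console's face, the tray up to 7 mm off the mouth's middle. The bay's light parts bear no more than 18 N. Axes as the incubator's.
- catch (a joint): Travel (m) of the catch, a sprung rolling roller, 12 mm across, in the rail on the bay's +y side, 35 mm before the true stop. 0: fully out (bay empty, or dropped into the tray's notch). 0.002 to 0.007: pushed back by the rim. It meets the nose 35 mm before home, drags with a few N, bears on the tray's side with about 3 N, and drops into the notch within 2 mm of the stop.
- dishes: Bystander: stack of three 62 mm culture dishes, 45 mm high, beside the bay's mouth. Origin under its centre.
- media_bottle: Bystander: amber bottle, 66 mm diameter, 150 mm high, on the other side of the mouth. Origin under its centre.
- tube_rack: Bystander: white rack of capped tubes, 90 x 210 x 92 mm. Origin under its centre.
- tip_box: Bystander: pipette tip box, 120 x 82 x 70 mm. Origin under its centre.
- flask: Bystander: flat culture flask lying down, 110 x 75 x 32 mm with a neck. Origin under the body's centre.
- forceps: Bystander: steel forceps 140 mm long, lying on the bench. Origin under its middle.
Mind the look-alikes: they are no part of the job. There is more than one size of the tray; the job needs the smaller.

How it is judged:
By the outcome, as a careful person would: the job done as asked, in the order asked, and still so for the second after the job is handed in, with the robot touching nothing.
It also fails if it takes over 53 s, if anything falls off the work surface, if the arm or the gripper's body presses on something with over 40 N, if the wrist force passes 120 N, or if a joint passes its speed limit or range.

## Working session

There is one attempt and no reset: what is moved stays moved. The work goes in short steps, Python scripts to look and compute and a tool call to move; the robot and the scene stay as the last step left them, time stands still between calls to the robot, and variables do not carry over. Pictures are saved under pics/ and viewed, about 8 in all and at most 12, crops included, and the job is handed in when it is done.

Besides the shell and the picture viewer there is one more tool, called after "Request:" as name(argument=value, ...), one argument or row to a line, values as JSON. carry_out: Moves the arm, as the interface text tells. Its arguments: {"type":"object","properties":{"steps":{"type":"array"},"fingers":{"type":"number"}},"required":["steps"]}

```bash
mkdir -p pics
cat > h.py <<'E'
import numpy as np, cv2
from station import monitor, cams, workorder
def ray(cam, rc, z=0.0):
    i=cams.camera_info(cam); K=np.array(i["camera_matrix"]); E=np.array(i["extrinsics"])
    R,t=E[:3,:3],E[:3,3]; c=-R.T@t
    d=R.T@np.linalg.inv(K)@np.array([rc[1],rc[0],1.0])
    return c+d*(z-c[2])/d[2]
def pix(cam,p):
    i=cams.camera_info(cam); q=np.array(i["camera_matrix"])@(np.array(i["extrinsics"])@np.append(p,1))[:3]
    return q[:2]/q[2]  # col,row
def snap(cam,name,crop=None):
    im=cams.capture(cam)[:,:,::-1].copy()
    if crop: r0,r1,c0,c1=crop; im=im[r0:r1,c0:c1]
    s=min(800/im.shape[1],600/im.shape[0]); cv2.imwrite("pics/"+name,cv2.resize(im,None,fx=s,fy=s,interpolation=cv2.INTER_CUBIC))
E
cat > a.py <<'E'
from h import *
np.set_printoptions(precision=4,suppress=True)
for c in("top","side"):
    snap(c,c+"1.png")
    E=np.array(cams.camera_info(c)["extrinsics"]); print(c,-E[:3,:3].T@E[:3,3])
    for q,z in(("tray_handle",.029),("tray",0),("tray_nose",0),("bay_mouth",0),("bay_stop",0),("incubator",0)):
        for d in cams.place_of(c,q)[:3]: print(q,round(d["p"],2),np.array(d["centre"]),ray(c,d["centre"],z)[:2])
o=monitor.get_obs();print(o["time_s"],o["tool_pos"],np.array(o["orientation"]),o["force"],o["grip_width"])
E
python3 a.py
```

```text
top [ 0.3794 -0.1122  1.0632]
tray_handle 0.82 [262.7 390.3] [ 0.3359 -0.4576]
tray_handle 0.63 [188.3 309.3] [ 0.5382 -0.2498]
tray 0.91 [195.3 294.1] [ 0.5232 -0.2103]
tray 0.9 [267.6 404. ] [ 0.3213 -0.5033]
tray_nose 0.85 [291. 478.] [ 0.2585 -0.6956]
tray_nose 0.69 [211.1 245.3] [ 0.48   -0.0723]
bay_stop 0.39 [232.7 204.2] [0.4207 0.043 ]
incubator 0.78 [195.4 169.7] [0.527  0.1426]
side [ 0.4961 -1.1307  0.7465]
tray_handle 0.61 [222.3 247.3] [ 0.5366 -0.2558]
tray_handle 0.58 [273.3 168.9] [ 0.3327 -0.4507]
tray_handle 0.26 [190.9 226.7] [ 0.4751 -0.0914]
tray 0.94 [221.7 243.4] [ 0.5263 -0.2172]
tray 0.69 [302.3 162.1] [ 0.3219 -0.5166]
tray_nose 0.95 [196.5 228.4] [ 0.4801 -0.0826]
tray_nose 0.86 [373.7 120.2] [ 0.2634 -0.693 ]
tray_nose 0.68 [281.7 280.4] [ 0.6137 -0.4621]
bay_mouth 0.56 [163.8 240.6] [0.5262 0.1314]
bay_mouth 0.23 [219.3 242.2] [ 0.523  -0.2054]
incubator 0.87 [162.8 240.4] [0.5256 0.1389]
0.7 [0.2741 0.6712 0.2313] [[-0.9258  0.3781 -0.    ]
 [ 0.3781  0.9258  0.    ]
 [ 0.      0.     -1.    ]] [ 0.3006  0.3041 -0.6906] 0.0852248463609714
```

View pics/top1.png

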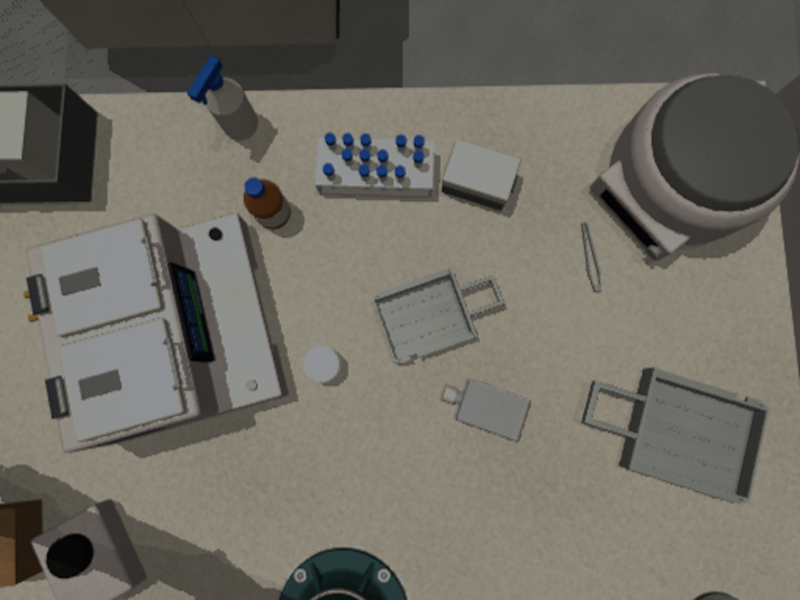

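View pics/side1.png

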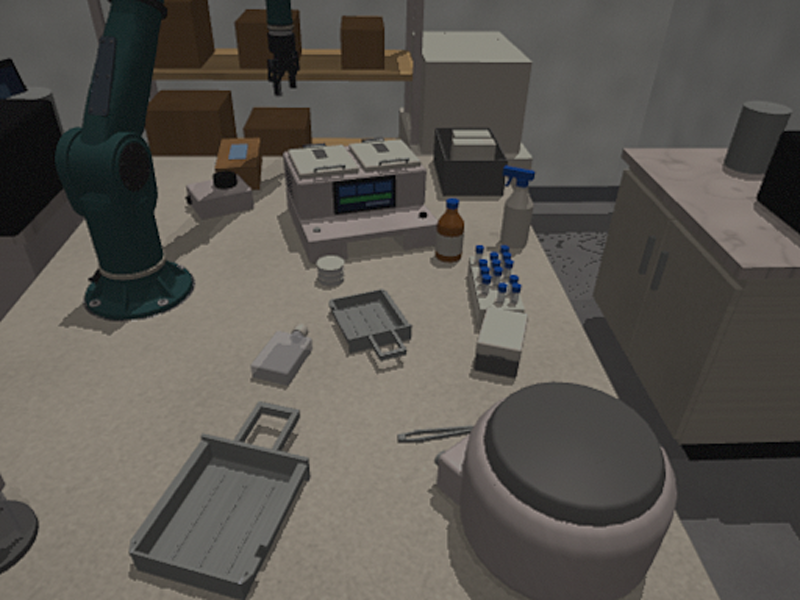

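```bash
cat > b.py <<'E'
from h import *
snap("side","s2.png",(85,235,165,315)); snap("top","t2.png",(115,275,110,340))
for q in("media_bottle","dishes"):
    for c in("top","side"):
        for d in cams.place_of(c,q)[:1]: print(q,c,round(d["p"],2),ray(c,d["centre"],0)[:2])
for P in((152.3,136.3),(181,256)): print(ray("top",P[::-1],.066)[:2])
E
python3 b.py
```

```text
media_bottle top 0.56 [0.70758205 0.12682377]
media_bottle side 0.81 [0.69904021 0.11520349]
dishes top 0.66 [0.42502542 0.0323775 ]
dishes side 0.57 [0.40165407 0.0353195 ]
[0.68174607 0.17872488]
[0.35843836 0.09324709]
```

View pics/s2.png

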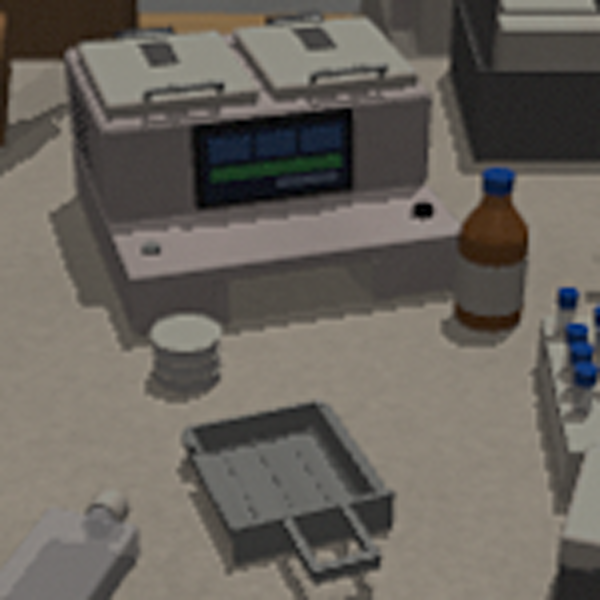

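View pics/t2.png

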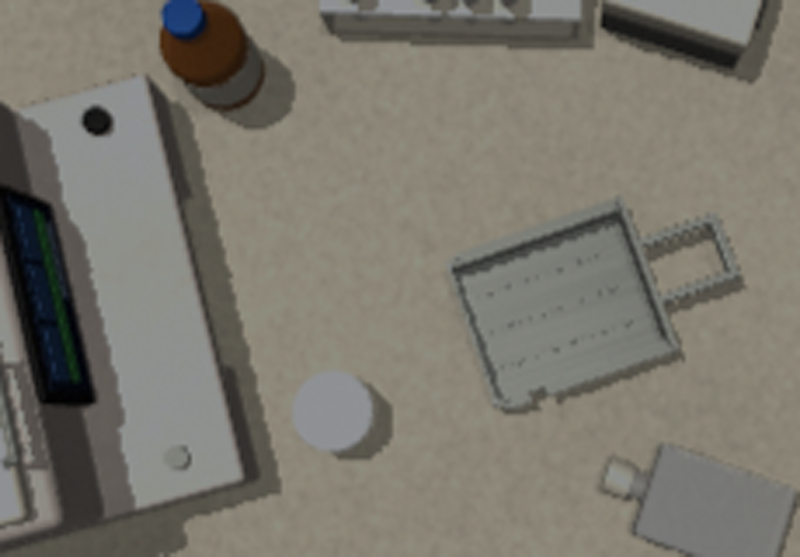

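Request:
carry_out(
  steps=[
    {"spin":7.1,"dz":-0.008},
    {"spin":7.1,"dz":-0.008},
    {"spin":7.1,"dz":-0.008},
    {"spin":7.1,"dz":-0.008},
    {"spin":7.1,"dz":-0.008},
    {"spin":7.1,"dz":-0.008},
    {"spin":7.1},
    {"dx":-0.04,"dy":0.02},
    {"dx":-0.04,"dy":0.02},
    {"dx":-0.04,"dy":0.02},
  ],
)

```text
validation failed for argument at $.st...
```

```bash
cat >> h.py <<'E'
def line(im,r0,r1,cguess,w=5):  # bright(left)->dark edge, subpixel column for each row; returns col=a*row+b
    g=cv2.cvtColor(im,cv2.COLOR_RGB2GRAY).astype(float); rs=np.arange(r0,r1); cs=[]
    for r in rs:
        c0=int(round(cguess(r))); d=np.clip(g[r,c0-w:c0+w]-g[r,c0-w+1:c0+w+1],0,None)**2; cs.append(c0-w+.5+(d*np.arange(2*w)).sum()/(d.sum()+1e-9))
    cs=np.array(cs); p=np.polyfit(rs,cs,1)
    for _ in range(3): k=abs(np.polyval(p,rs)-cs)<1; p=np.polyfit(rs[k],cs[k],1)
    return p,k.mean()
def delta(target_grip):  # world xyz of TCP -> tool frame shift
    o=monitor.get_obs(); R=np.array(o["orientation"]); return R.T@(np.array(target_grip)-o["tool_pos"])
def heading(): R=np.array(monitor.get_obs()["orientation"]); return np.degrees(np.arctan2(R[1,0],R[0,0]))
E
python3 - <<'E'
from h import *
im=cams.capture("top")
p,k=line(im,140,250,lambda r:152.5+(r-136.6)*(180.4-152.5)/(253.6-136.6))
A=ray("top",(140,np.polyval(p,140)),.066);B=ray("top",(250,np.polyval(p,250)),.066)
d=A-B;print(p,k,A,B,"normal heading",np.degrees(np.arctan2(d[1],d[0]))+90)
print(monitor.get_obs()["time_s"],heading(),delta((.537,-.253,.12)))
E
```

```text
[  0.24471927 117.99059801] 1.0 [0.67128175 0.17852372 0.066     ] [0.37387866 0.09835155 0.066     ] normal heading 105.08682779609268
1.05 157.7815748590254 [-0.59278149 -0.75615681  0.11129643]
```

Request:
carry_out(
  steps=[
    {"dx":0,"dy":0,"dz":-0.008,"spin":7.1},
    {"dx":0,"dy":0,"dz":-0.008,"spin":7.1},
    {"dx":0,"dy":0,"dz":-0.008,"spin":7.1},
    {"dx":0,"dy":0,"dz":-0.008,"spin":7.1},
    {"dx":0,"dy":0,"dz":-0.008,"spin":7.1},
    {"dx":0,"dy":0,"dz":-0.008,"spin":7.1},
    {"dx":0,"dy":0,"dz":0,"spin":7.1},
    {"dx":-0.04,"dy":0.02,"dz":0,"spin":0},
    {"dx":-0.04,"dy":0.02,"dz":0,"spin":0},
    {"dx":-0.04,"dy":0.02,"dz":0,"spin":0},
  ],
)

```text
time_s: 1.88
tool_pos: [0.3618, 0.5821, 0.2793]
orientation: [[-0.314, 0.95, 0.0], [0.95, 0.314, 0.0], [0.0, 0.0, -1.0]]
force: [1.1, 0.4, -0.3]
grip_width: 0.0853
```

Request:
carry_out(
  steps=[
    {"dx":-0.04,"dy":0.003,"dz":0,"spin":0},
    {"dx":-0.04,"dy":0.003,"dz":0,"spin":0},
    {"dx":-0.04,"dy":0,"dz":0,"spin":0},
    {"dx":-0.04,"dy":0,"dz":0,"spin":0},
    {"dx":-0.04,"dy":0,"dz":0,"spin":0},
    {"dx":-0.04,"dy":0,"dz":0,"spin":0},
    {"dx":-0.04,"dy":-0.005,"dz":0,"spin":0},
    {"dx":-0.04,"dy":-0.005,"dz":0,"spin":0},
    {"dx":-0.04,"dy":-0.005,"dz":0,"spin":0},
    {"dx":-0.04,"dy":-0.005,"dz":0,"spin":0},
  ],
)

```text
time_s: 2.72
tool_pos: [0.473, 0.1958, 0.2797]
orientation: [[-0.311, 0.951, 0.001], [0.951, 0.311, 0.001], [0.0, 0.001, -1.0]]
force: [0.1, -0.5, 0.1]
grip_width: 0.0851
```

Request:
carry_out(
  steps=[
    {"dx":-0.04,"dy":-0.01,"dz":0,"spin":0},
    {"dx":-0.04,"dy":-0.01,"dz":0,"spin":0},
    {"dx":-0.04,"dy":-0.01,"dz":0,"spin":0},
    {"dx":-0.04,"dy":-0.01,"dz":0,"spin":0},
    {"dx":-0.04,"dy":-0.01,"dz":0,"spin":0},
    {"dx":-0.04,"dy":-0.01,"dz":0,"spin":0},
    {"dx":-0.04,"dy":-0.01,"dz":0.02,"spin":0},
    {"dx":-0.04,"dy":-0.01,"dz":0.03,"spin":0},
    {"dx":-0.04,"dy":-0.005,"dz":0.03,"spin":0},
    {"dx":-0.04,"dy":0,"dz":0.03,"spin":0},
  ],
)

```text
time_s: 3.55
tool_pos: [0.5115, -0.1865, 0.1861]
orientation: [[-0.31, 0.951, 0.001], [0.951, 0.31, 0.0], [-0.0, 0.001, -1.0]]
force: [-0.0, 1.0, 0.3]
grip_width: 0.0852
```

Run:
```python
from h import *
print(heading(),delta((.537,-.253,.12)),monitor.get_obs()["tool_pos"],monitor.get_obs()["force"])
```

```text
108.03046959777502 [-0.07108214  0.00363383  0.06615042] [ 0.51150073 -0.18654429  0.18614514] [-0.02333027  1.04061105  0.34334845]
```

Request:
carry_out(
  steps=[
    {"dx":-0.015,"dy":0.001,"dz":0.01,"spin":0},
    {"dx":-0.015,"dy":0.001,"dz":0.01,"spin":0},
    {"dx":-0.01,"dy":0.001,"dz":0.01,"spin":0},
    {"dx":-0.008,"dy":0,"dz":0.01,"spin":0},
    {"dx":0,"dy":0,"dz":0.005,"spin":0},
    {"dx":0,"dy":0,"dz":0,"spin":0},
    {"dx":0,"dy":0,"dz":0,"spin":0},
    {"dx":0,"dy":0,"dz":0,"spin":0},
    {"dx":0,"dy":0,"dz":0,"spin":0},
    {"dx":0,"dy":0,"dz":0,"spin":0},
  ],
)

```text
time_s: 4.38
tool_pos: [0.5301, -0.2287, 0.1424]
orientation: [[-0.311, 0.95, 0.001], [0.95, 0.311, 0.0], [-0.0, 0.001, -1.0]]
force: [-0.1, 0.6, -0.1]
grip_width: 0.0855
```

Run:
```python
from h import *
np.set_printoptions(precision=4,suppress=True)
print(heading(),delta((.537,-.253,.12)),monitor.get_obs()["tool_pos"],monitor.get_obs()["force"])
snap("side","s3.png",(170,280,190,310))
for c in("top","side"):
    for q,z in(("tray_handle",.029),("tray",0),("tray_nose",0)):
        for d in cams.place_of(c,q)[:3]: print(c,q,round(d["p"],2),ray(c,d["centre"],z)[:2])
```

```text
108.14091444944951 [-0.0252 -0.001   0.0224] [ 0.5301 -0.2287  0.1424] [-0.0626  0.618  -0.0846]
top tray_handle 0.83 [ 0.3396 -0.4544]
top tray_handle 0.76 [ 0.5457 -0.2495]
top tray 0.83 [ 0.3171 -0.5017]
top tray 0.65 [ 0.5387 -0.2017]
top tray 0.56 [ 0.3334 -0.2664]
top tray_nose 0.91 [ 0.2585 -0.6975]
top tray_nose 0.64 [ 0.4785 -0.0751]
top tray_nose 0.5 [ 0.3313 -0.263 ]
side tray_handle 0.7 [ 0.5454 -0.2496]
side tray_handle 0.64 [ 0.3308 -0.4398]
side tray 0.77 [ 0.5237 -0.2128]
side tray 0.66 [ 0.3193 -0.5036]
side tray_nose 0.86 [ 0.273  -0.6926]
```

View pics/s3.png

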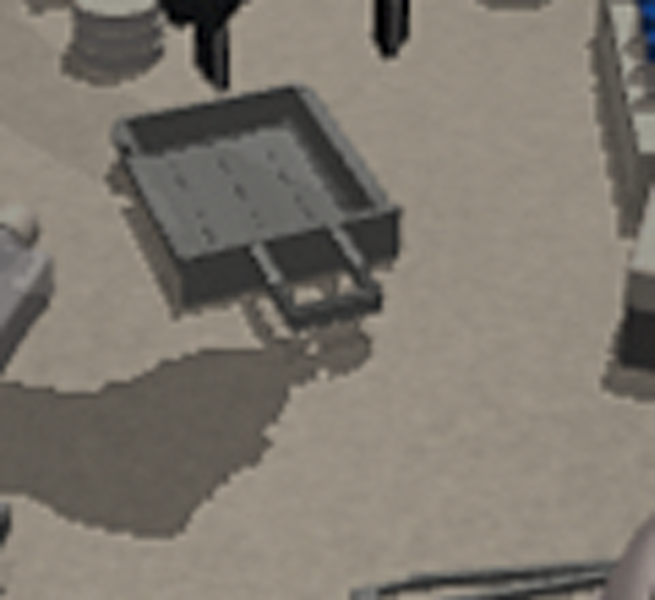

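Run:
```python
from h import *
for n,(x,y) in dict(end=(335,300),plate=(298,238)).items(): print(n,ray("side",(170+y/5.4545,190+x/5.4545),.036))
# predicted handle outline for hypothesis, in crop px
for h0 in ((.537,-.253),(.545,-.2495)):
  a=np.radians(108.1);X=np.array([np.cos(a),np.sin(a)]);Y=np.array([-X[1],X[0]])
  for u,v in((-28,27),(-28,-27),(38,27),(38,-27),(38,65),(38,-65)):
    w=np.array(h0)+X*u/1e3+Y*v/1e3; p=pix("side",np.append(w,.036)); q=pix("top",np.append(w,.036)); print(h0,u,v,((p-[190,170])*5.4545).round(),((q-[110,115])*3.478).round())
```

```text
end [ 0.54761783 -0.27699929  0.036     ]
plate [ 0.52975142 -0.2231727   0.036     ]
(0.537, -0.253) -28 27 [284. 314.] [744. 276.]
(0.537, -0.253) -28 -27 [379. 292.] [720. 212.]
(0.537, -0.253) 38 27 [243. 241.] [664. 303.]
(0.537, -0.253) 38 -27 [335. 221.] [641. 238.]
(0.537, -0.253) 38 65 [177. 256.] [681. 349.]
(0.537, -0.253) 38 -65 [398. 207.] [625. 194.]
(0.545, -0.2495) -28 27 [299. 310.] [739. 266.]
(0.545, -0.2495) -28 -27 [393. 288.] [715. 202.]
(0.545, -0.2495) 38 27 [258. 237.] [660. 293.]
(0.545, -0.2495) 38 -27 [349. 217.] [636. 228.]
(0.545, -0.2495) 38 65 [192. 252.] [676. 339.]
(0.545, -0.2495) 38 -65 [412. 203.] [620. 184.]
```

Request:
carry_out(
  steps=[
    {"dx":-0.012,"dy":-0.001,"dz":0.005,"spin":0},
    {"dx":-0.013,"dy":0,"dz":0.015,"spin":0},
    {"dx":0,"dy":0,"dz":0.02,"spin":0},
    {"dx":0,"dy":0,"dz":0.02,"spin":0},
    {"dx":0,"dy":0,"dz":0.02,"spin":0},
    {"dx":0,"dy":0,"dz":0.02,"spin":0},
    {"dx":0,"dy":0,"dz":0.015,"spin":0},
    {"dx":0,"dy":0,"dz":0.01,"spin":0},
    {"dx":0,"dy":0,"dz":0,"spin":0},
    {"dx":0,"dy":0,"dz":0,"spin":0},
  ],
)

```text
time_s: 5.57
tool_pos: [0.5364, -0.2541, 0.0163]
orientation: [[-0.31, 0.951, -0.001], [0.951, 0.31, -0.0], [0.0, -0.001, -1.0]]
force: [-0.2, 0.4, 0.2]
grip_width: 0.0853
```

Run:
```python
from h import *
print(heading(),delta((.537,-.253,.010)),monitor.get_obs()["tool_pos"],monitor.get_obs()["force"])
```

```text
108.04757766663394 [0.00083681 0.00087123 0.00632432] [ 0.53643468 -0.25406511  0.01632474] [-0.20649283  0.35773515  0.20519345]
```

Request:
carry_out(
  steps=[
    {"dx":0,"dy":0,"dz":0.002,"spin":0},
    {"dx":0,"dy":0,"dz":0.002,"spin":0},
    {"dx":0,"dy":0,"dz":0,"spin":0},
    {"dx":0,"dy":0,"dz":0,"spin":0},
    {"dx":0,"dy":0,"dz":0,"spin":0},
    {"dx":0,"dy":0,"dz":0,"spin":0},
    {"dx":0,"dy":0,"dz":0,"spin":0},
    {"dx":0,"dy":0,"dz":0,"spin":0},
    {"dx":0,"dy":0,"dz":0,"spin":0},
    {"dx":0,"dy":0,"dz":0,"spin":0},
  ],
  fingers=0,
)

```text
time_s: 6.4
tool_pos: [0.5377, -0.2539, 0.0136]
orientation: [[-0.311, 0.951, 0.002], [0.951, 0.311, -0.001], [-0.002, 0.002, -1.0]]
force: [0.8, -0.4, 5.9]
grip_width: 0.0525
```

```bash
cat >> h.py <<'E'
H=105.1; M=np.array([.523,.1365])
def bay(Hd=H):  # tool pose and loads in bay axes
    o=monitor.get_obs(); a=np.radians(Hd); X=np.array([np.cos(a),np.sin(a)]); Y=np.array([-X[1],X[0]])
    p=np.array(o["tool_pos"]); f=np.array(o["force"]); r=p[:2]-M
    print("t %.2f head %.2f | grip along %.1f lat %.1f z %.1f mm | nose along %.1f | F along %.1f lat %.1f z %.1f Mz %.2f w %.1f"%(o["time_s"],heading(),1e3*r@X,1e3*r@Y,1e3*p[2],1e3*r@X+188,f[:2]@X,f[:2]@Y,f[2],o["wrist_torque"][2],1e3*o["grip_width"]))
E
python3 -c "
from h import *
bay()"
```

```text
t 6.40 head 108.10 | grip along -380.7 lat 87.5 z 13.6 mm | nose along -192.7 | F along -0.6 lat -0.6 z 5.9 Mz 0.02 w 52.5
```

Request:
carry_out(
  steps=[
    {"dx":0,"dy":0,"dz":-0.001,"spin":1.5},
    {"dx":0,"dy":0,"dz":0,"spin":1.5},
    {"dx":0.006,"dy":0.008,"dz":0,"spin":0},
    {"dx":0.01,"dy":0.013,"dz":0,"spin":0},
    {"dx":0.01,"dy":0.014,"dz":0,"spin":0},
    {"dx":0.01,"dy":0.014,"dz":0,"spin":0},
    {"dx":0.01,"dy":0.014,"dz":0,"spin":0},
    {"dx":0.01,"dy":0.014,"dz":0,"spin":0},
    {"dx":0.006,"dy":0.008,"dz":0,"spin":0},
    {"dx":0,"dy":0,"dz":0,"spin":0},
  ],
)

```text
time_s: 7.23
tool_pos: [0.6047, -0.1693, 0.0138]
orientation: [[-0.262, 0.965, 0.002], [0.965, 0.262, 0.001], [-0.0, 0.002, -1.0]]
force: [2.3, 2.0, 1.4]
grip_width: 0.0527
```

Run:
```python
from h import *
bay()
im=cams.capture("top"); cv2.imwrite("pics/t4.png",cv2.resize(im[115:275,110:340,::-1],None,fx=3.478,fy=3.478,interpolation=cv2.INTER_CUBIC))
for c in("top","side"):
    if c=="side": cams.capture(c)
    for q,z in(("tray_nose",0),("tray_handle",.029),("bay_mouth",0)):
        for d in cams.place_of(c,q)[:3]:
            a=np.radians(H);r=ray(c,d["centre"],z)[:2]-M; print(c,q,round(d["p"],2),(1e3*np.array([r@[np.cos(a),np.sin(a)],r@[-np.sin(a),np.cos(a)]])).round())
```

```text
t 7.23 head 105.20 | grip along -316.5 lat 0.8 z 13.8 mm | nose along -128.5 | F along 1.3 lat -2.8 z 1.4 Mz -0.10 w 52.7
top tray_nose 0.89 [-728.  464.]
top tray_handle 0.77 [-306.   -4.]
top tray_handle 0.77 [-520.  334.]
side tray_nose 0.96 [-120.    7.]
side tray_nose 0.87 [-729.  465.]
side tray_handle 0.97 [-503.  332.]
side tray_handle 0.72 [-310.    1.]
side tray_handle 0.49 [-456. -106.]
side bay_mouth 0.96 [-15.   0.]
side bay_mouth 0.73 [-271.    2.]
```

View pics/t4.png

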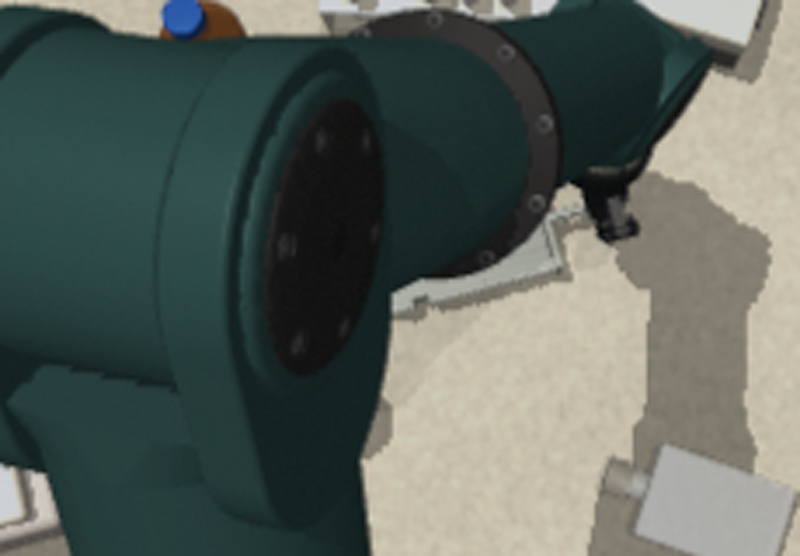

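Request:
carry_out(
  steps=[
    {"dx":0.006,"dy":0.0,"dz":0,"spin":0},
    {"dx":0.011,"dy":0,"dz":0,"spin":0},
    {"dx":0.013,"dy":0,"dz":0,"spin":0},
    {"dx":0.013,"dy":0,"dz":0,"spin":0},
    {"dx":0.013,"dy":0,"dz":0,"spin":0},
    {"dx":0.013,"dy":0,"dz":0,"spin":0},
    {"dx":0.013,"dy":0,"dz":0,"spin":0},
    {"dx":0.011,"dy":0,"dz":0,"spin":0},
    {"dx":0.006,"dy":0,"dz":0,"spin":0},
    {"dx":0,"dy":0,"dz":0,"spin":0},
  ],
)

```text
time_s: 8.47
tool_pos: [0.5763, -0.0726, 0.0137]
orientation: [[-0.263, 0.965, -0.001], [0.965, 0.263, 0.002], [0.003, -0.0, -1.0]]
force: [1.0, 1.4, 3.0]
grip_width: 0.0531
```

Run:
```python
from h import *
bay(); snap("side","s5.png",(125,215,190,310))
for q in("tray_nose","tray_handle","bay_mouth"):
        for d in cams.place_of("side",q)[:3]:
            a=np.radians(H);r=ray("side",d["centre"],.029 if "han" in q else 0)[:2]-M; print(q,round(d["p"],2),d["centre"],(1e3*np.array([r@[np.cos(a),np.sin(a)],r@[-np.sin(a),np.cos(a)]])).round())
# mouth outline at crop px (scale 6.667)
a=np.radians(H);X=np.array([np.cos(a),np.sin(a)]);Y=np.array([-X[1],X[0]])
for v in(73,-73):
  for z in(0,.048): print(v,z,((pix("side",np.append(M+Y*v/1e3,z))-[190,125])*6.667).round())
```

```text
t 8.47 head 105.27 | grip along -215.8 lat 3.0 z 13.7 mm | nose along -27.8 | F along 1.1 lat -1.3 z 3.0 Mz 0.01 w 53.1
tray_nose 0.88 [164.4, 238.0] [-7.  9.]
tray_nose 0.68 [376.6, 123.6] [-742.  461.]
tray_handle 0.93 [269.4, 170.7] [-505.  331.]
tray_handle 0.71 [184.9, 258.0] [-203.   -5.]
tray_handle 0.66 [165.1, 289.4] [-112. -157.]
bay_mouth 0.74 [186.6, 260.2] [-174.  -23.]
bay_mouth 0.6 [164.4, 237.1] [-6. 12.]
73 0 [208. 273.]
73 0.048 [205. 198.]
-73 0 [452. 236.]
-73 0.048 [454. 163.]
```

View pics/s5.png

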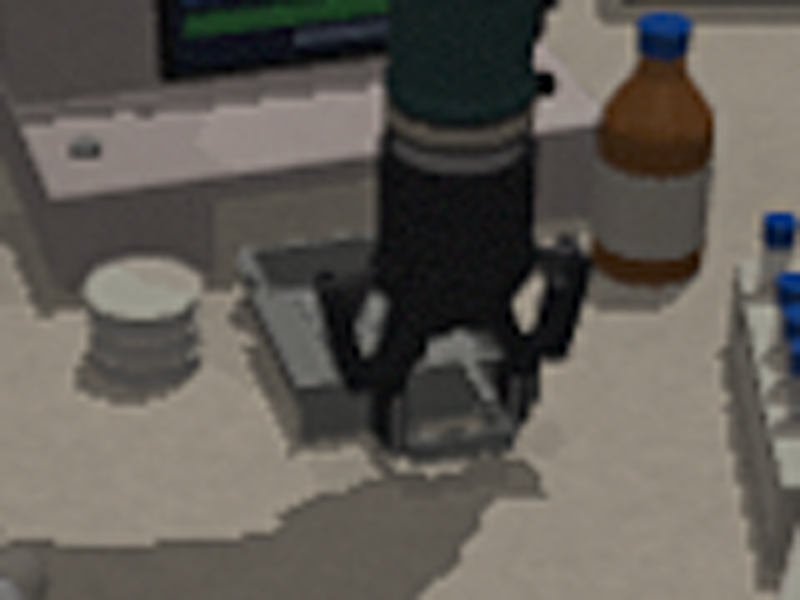

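Request:
carry_out(
  steps=[
    {"dx":0.003,"dy":0.001,"dz":0,"spin":0},
    {"dx":0.004,"dy":0.001,"dz":0,"spin":0},
    {"dx":0.004,"dy":0.001,"dz":0,"spin":0},
    {"dx":0.004,"dy":0.001,"dz":0,"spin":0},
    {"dx":0.004,"dy":0,"dz":0,"spin":0},
    {"dx":0.004,"dy":0,"dz":0,"spin":0},
    {"dx":0.003,"dy":0,"dz":0,"spin":0},
    {"dx":0.002,"dy":0,"dz":0,"spin":0},
    {"dx":0.002,"dy":0,"dz":0,"spin":0},
    {"dx":0.001,"dy":0,"dz":0,"spin":0},
  ],
)

```text
time_s: 9.5
tool_pos: [0.573, -0.0446, 0.0139]
orientation: [[-0.26, 0.966, 0.001], [0.966, 0.26, -0.0], [-0.0, 0.001, -1.0]]
force: [1.9, -4.3, 3.0]
grip_width: 0.0526
```

```bash
python3 -c "
from h import *
bay()"
```

```text
t 9.50 head 105.09 | grip along -187.9 lat -1.1 z 13.9 mm | nose along 0.1 | F along -4.7 lat -0.7 z 3.0 Mz -0.18 w 52.6
```

Request:
carry_out(
  steps=[
    {"dx":0.002,"dy":0,"dz":-0.0005,"spin":0},
    {"dx":0.002,"dy":0,"dz":-0.0005,"spin":0},
    {"dx":0.002,"dy":0,"dz":0,"spin":0},
    {"dx":0.002,"dy":0,"dz":0,"spin":0},
    {"dx":0.002,"dy":0,"dz":0,"spin":0},
    {"dx":0.002,"dy":0,"dz":0,"spin":0},
    {"dx":0.002,"dy":0,"dz":0,"spin":0},
    {"dx":0.002,"dy":0,"dz":0,"spin":0},
    {"dx":0.002,"dy":0,"dz":0,"spin":0},
    {"dx":0.002,"dy":0,"dz":0,"spin":0},
  ],
)

```text
time_s: 10.33
tool_pos: [0.5672, -0.0252, 0.0147]
orientation: [[-0.26, 0.966, -0.0], [0.966, 0.26, 0.0], [0.0, -0.0, -1.0]]
force: [1.0, -0.6, -2.1]
grip_width: 0.0524
```

```bash
python3 -c "
from h import *
bay()"
```

```text
t 10.33 head 105.09 | grip along -167.6 lat -0.5 z 14.7 mm | nose along 20.4 | F along -0.8 lat -0.8 z -2.1 Mz -0.02 w 52.4
```

Request:
carry_out(
  steps=[
    {"dx":0.001,"dy":0,"dz":0,"spin":0},
    {"dx":0.001,"dy":0,"dz":0,"spin":0},
    {"dx":0.001,"dy":0,"dz":0,"spin":0},
    {"dx":0.001,"dy":0,"dz":0,"spin":0},
    {"dx":0.001,"dy":0,"dz":0,"spin":0},
    {"dx":0.001,"dy":0,"dz":0,"spin":0},
    {"dx":0.001,"dy":0,"dz":0,"spin":0},
    {"dx":0.001,"dy":0,"dz":0,"spin":0},
    {"dx":0.001,"dy":0,"dz":0,"spin":0},
    {"dx":0.001,"dy":0,"dz":0,"spin":0},
  ],
)

```text
time_s: 11.17
tool_pos: [0.5647, -0.0158, 0.0147]
orientation: [[-0.26, 0.966, 0.0], [0.966, 0.26, 0.0], [-0.0, 0.0, -1.0]]
force: [0.4, 0.4, -1.8]
grip_width: 0.0527
```

```bash
python3 -c "
from h import *
bay()"
```

```text
t 11.17 head 105.08 | grip along -157.9 lat -0.6 z 14.7 mm | nose along 30.1 | F along 0.3 lat -0.5 z -1.8 Mz -0.04 w 52.7
```

Request:
carry_out(
  steps=[
    {"dx":0.001,"dy":0,"dz":0,"spin":0},
    {"dx":0.001,"dy":0,"dz":0,"spin":0},
    {"dx":0.001,"dy":0,"dz":0,"spin":0},
    {"dx":0.001,"dy":0,"dz":0,"spin":0},
    {"dx":0.001,"dy":0,"dz":0,"spin":0},
    {"dx":0.001,"dy":0,"dz":0,"spin":0},
    {"dx":0.001,"dy":0,"dz":0,"spin":0},
    {"dx":0.001,"dy":0,"dz":0,"spin":0},
    {"dx":0.001,"dy":0,"dz":0,"spin":0},
    {"dx":0.001,"dy":0,"dz":0,"spin":0},
  ],
)

```text
time_s: 12.0
tool_pos: [0.5621, -0.0062, 0.0147]
orientation: [[-0.26, 0.966, 0.0], [0.966, 0.26, -0.0], [-0.0, 0.0, -1.0]]
force: [0.1, -0.7, -2.4]
grip_width: 0.0524
```

```bash
python3 -c "
from h import *
bay()"
```

```text
t 12.00 head 105.08 | grip along -147.9 lat -0.6 z 14.7 mm | nose along 40.1 | F along -0.7 lat 0.1 z -2.4 Mz -0.05 w 52.4
```

Request:
carry_out(
  steps=[
    {"dx":0.001,"dy":0,"dz":0,"spin":0},
    {"dx":0.001,"dy":0,"dz":0,"spin":0},
    {"dx":0.001,"dy":0,"dz":0,"spin":0},
    {"dx":0.001,"dy":0,"dz":0,"spin":0},
    {"dx":0.001,"dy":0,"dz":0,"spin":0},
    {"dx":0.001,"dy":0,"dz":0,"spin":0},
    {"dx":0.001,"dy":0,"dz":0,"spin":0},
    {"dx":0.001,"dy":0,"dz":0,"spin":0},
    {"dx":0.001,"dy":0,"dz":0,"spin":0},
    {"dx":0.001,"dy":0,"dz":0,"spin":0},
  ],
)

```text
time_s: 12.83
tool_pos: [0.5595, 0.0035, 0.0147]
orientation: [[-0.26, 0.966, 0.0], [0.966, 0.26, 0.0], [-0.0, 0.0, -1.0]]
force: [-0.0, -0.7, -2.2]
grip_width: 0.0525
```

```bash
python3 -c "
from h import *
bay()"
```

```text
t 12.83 head 105.08 | grip along -137.9 lat -0.6 z 14.7 mm | nose along 50.1 | F along -0.7 lat 0.2 z -2.2 Mz -0.05 w 52.5
```

Request:
carry_out(
  steps=[
    {"dx":0.001,"dy":0,"dz":0,"spin":0},
    {"dx":0.001,"dy":0,"dz":0,"spin":0},
    {"dx":0.001,"dy":0,"dz":0,"spin":0},
    {"dx":0.001,"dy":0,"dz":0,"spin":0},
    {"dx":0.001,"dy":0,"dz":0,"spin":0},
    {"dx":0.001,"dy":0,"dz":0,"spin":0},
    {"dx":0.001,"dy":0,"dz":0,"spin":0},
    {"dx":0.001,"dy":0,"dz":0,"spin":0},
    {"dx":0.001,"dy":0,"dz":0,"spin":0},
    {"dx":0.001,"dy":0,"dz":0,"spin":0},
  ],
)

```text
time_s: 13.67
tool_pos: [0.5569, 0.0132, 0.0147]
orientation: [[-0.26, 0.966, 0.0], [0.966, 0.26, 0.0], [-0.0, 0.0, -1.0]]
force: [0.6, 0.5, -2.5]
grip_width: 0.0526
```

```bash
python3 -c "
from h import *
bay()"
```

```text
t 13.67 head 105.09 | grip along -127.9 lat -0.6 z 14.7 mm | nose along 60.1 | F along 0.3 lat -0.7 z -2.5 Mz 0.01 w 52.6
```

Request:
carry_out(
  steps=[
    {"dx":0.001,"dy":0,"dz":0,"spin":0},
    {"dx":0.001,"dy":0,"dz":0,"spin":0},
    {"dx":0.001,"dy":0,"dz":0,"spin":0},
    {"dx":0.001,"dy":0,"dz":0,"spin":0},
    {"dx":0.001,"dy":0,"dz":0,"spin":0},
    {"dx":0.001,"dy":0,"dz":0,"spin":0},
    {"dx":0.001,"dy":0,"dz":0,"spin":0},
    {"dx":0.001,"dy":0,"dz":0,"spin":0},
    {"dx":0.001,"dy":0,"dz":0,"spin":0},
    {"dx":0.001,"dy":0,"dz":0,"spin":0},
  ],
)

```text
time_s: 14.5
tool_pos: [0.5543, 0.0228, 0.0147]
orientation: [[-0.26, 0.966, 0.0], [0.966, 0.26, -0.0], [-0.0, 0.0, -1.0]]
force: [0.0, -1.0, -2.4]
grip_width: 0.0526
```

```bash
python3 -c "
from h import *
bay()"
```

```text
t 14.50 head 105.08 | grip along -117.9 lat -0.6 z 14.7 mm | nose along 70.1 | F along -1.0 lat 0.3 z -2.4 Mz 0.01 w 52.6
```

Still free between the rails; a somewhat longer stroke next.

Request:
carry_out(
  steps=[
    {"dx":0.0015,"dy":0,"dz":0,"spin":0},
    {"dx":0.0015,"dy":0,"dz":0,"spin":0},
    {"dx":0.0015,"dy":0,"dz":0,"spin":0},
    {"dx":0.0015,"dy":0,"dz":0,"spin":0},
    {"dx":0.0015,"dy":0,"dz":0,"spin":0},
    {"dx":0.0015,"dy":0,"dz":0,"spin":0},
    {"dx":0.0015,"dy":0,"dz":0,"spin":0},
    {"dx":0.0015,"dy":0,"dz":0,"spin":0},
    {"dx":0.0015,"dy":0,"dz":0,"spin":0},
    {"dx":0.0015,"dy":0,"dz":0,"spin":0},
  ],
)

```text
time_s: 15.33
tool_pos: [0.5504, 0.0373, 0.0147]
orientation: [[-0.26, 0.966, 0.0], [0.966, 0.26, -0.0], [-0.0, 0.0, -1.0]]
force: [-0.1, -0.6, -3.5]
grip_width: 0.0528
```

```bash
python3 -c "
from h import *
bay()"
```

```text
t 15.33 head 105.08 | grip along -102.9 lat -0.6 z 14.7 mm | nose along 85.1 | F along -0.6 lat 0.3 z -3.5 Mz -0.01 w 52.8
```

Request:
carry_out(
  steps=[
    {"dx":0.0015,"dy":0,"dz":0.0003,"spin":0},
    {"dx":0.0015,"dy":0,"dz":0,"spin":0},
    {"dx":0.0015,"dy":0,"dz":0,"spin":0},
    {"dx":0.0015,"dy":0,"dz":0,"spin":0},
    {"dx":0.0015,"dy":0,"dz":0,"spin":0},
    {"dx":0.0015,"dy":0,"dz":0,"spin":0},
    {"dx":0.0015,"dy":0,"dz":0,"spin":0},
    {"dx":0.0015,"dy":0,"dz":0,"spin":0},
    {"dx":0.0015,"dy":0,"dz":0,"spin":0},
    {"dx":0.0015,"dy":0,"dz":0,"spin":0},
  ],
)

```text
time_s: 16.17
tool_pos: [0.5466, 0.0518, 0.0145]
orientation: [[-0.26, 0.966, 0.0], [0.966, 0.26, -0.0], [-0.0, 0.0, -1.0]]
force: [0.7, -0.5, -2.5]
grip_width: 0.0525
```

Run:
```python
from h import *
bay(); snap("side","s6.png",(110,200,180,300))
```

```text
t 16.17 head 105.08 | grip along -87.9 lat -0.7 z 14.5 mm | nose along 100.1 | F along -0.7 lat -0.5 z -2.5 Mz -0.08 w 52.5
```

View pics/s6.png

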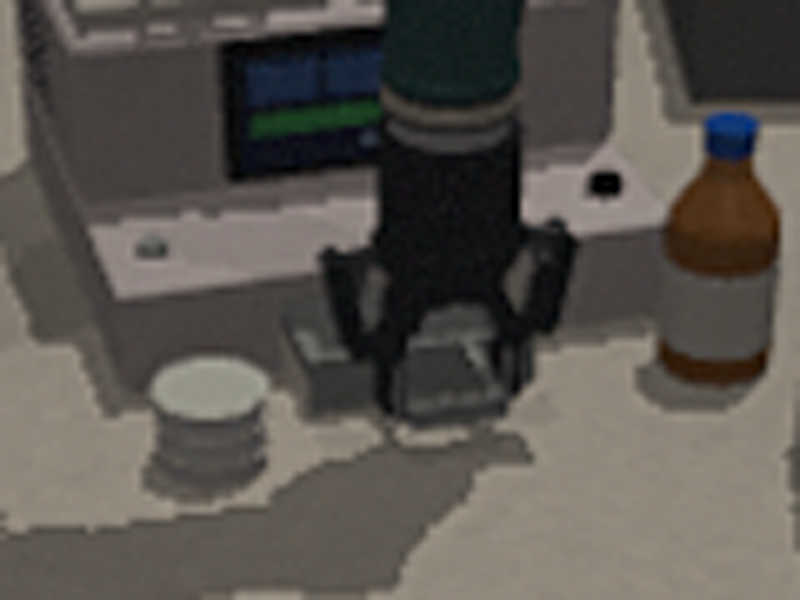

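Request:
carry_out(
  steps=[
    {"dx":0.001,"dy":0,"dz":0,"spin":0},
    {"dx":0.001,"dy":0,"dz":0,"spin":0},
    {"dx":0.001,"dy":0,"dz":0,"spin":0},
    {"dx":0.001,"dy":0,"dz":0,"spin":0},
    {"dx":0.001,"dy":0,"dz":0,"spin":0},
    {"dx":0.001,"dy":0,"dz":0,"spin":0},
    {"dx":0.001,"dy":0,"dz":0,"spin":0},
    {"dx":0.001,"dy":0,"dz":0,"spin":0},
    {"dx":0.001,"dy":0,"dz":0,"spin":0},
    {"dx":0.001,"dy":0,"dz":0,"spin":0},
  ],
)

```text
time_s: 17.05
tool_pos: [0.544, 0.0615, 0.0145]
orientation: [[-0.26, 0.966, 0.0], [0.966, 0.26, -0.0], [-0.0, 0.0, -1.0]]
force: [1.0, -1.5, -1.1]
grip_width: 0.0528
```

```bash
python3 -c "
from h import *
bay()"
```

```text
t 17.05 head 105.08 | grip along -77.9 lat -0.7 z 14.5 mm | nose along 110.1 | F along -1.7 lat -0.6 z -1.1 Mz -0.08 w 52.8
```

Request:
carry_out(
  steps=[
    {"dx":0.0008,"dy":0,"dz":0,"spin":0},
    {"dx":0.0008,"dy":0,"dz":0,"spin":0},
    {"dx":0.0008,"dy":0,"dz":0,"spin":0},
    {"dx":0.0008,"dy":0,"dz":0,"spin":0},
    {"dx":0.0008,"dy":0,"dz":0,"spin":0},
    {"dx":0.0008,"dy":0,"dz":0,"spin":0},
    {"dx":0.0008,"dy":0,"dz":0,"spin":0},
    {"dx":0.0008,"dy":0,"dz":0,"spin":0},
    {"dx":0.0008,"dy":0,"dz":0,"spin":0},
    {"dx":0.0008,"dy":0,"dz":0,"spin":0},
  ],
)

```text
time_s: 17.88
tool_pos: [0.5424, 0.069, 0.0145]
orientation: [[-0.26, 0.966, 0.001], [0.966, 0.26, -0.0], [-0.001, 0.001, -1.0]]
force: [2.9, -1.9, -2.3]
grip_width: 0.0526
```

```bash
python3 -c "
from h import *
bay()"
```

```text
t 17.88 head 105.05 | grip along -70.3 lat -1.1 z 14.5 mm | nose along 117.7 | F along -2.6 lat -2.3 z -2.3 Mz -0.38 w 52.6
```

Request:
carry_out(
  steps=[
    {"dx":0.001,"dy":0,"dz":0,"spin":0},
    {"dx":0.001,"dy":0,"dz":0,"spin":0},
    {"dx":0.001,"dy":0,"dz":0,"spin":0},
    {"dx":0.001,"dy":0,"dz":0,"spin":0},
    {"dx":0.001,"dy":0,"dz":0,"spin":0},
    {"dx":0.001,"dy":0,"dz":0,"spin":0},
    {"dx":0.001,"dy":0,"dz":0,"spin":0},
    {"dx":0.001,"dy":0,"dz":0,"spin":0},
    {"dx":0.001,"dy":0,"dz":0,"spin":0},
    {"dx":0.001,"dy":0,"dz":0,"spin":0},
  ],
)

```text
time_s: 18.72
tool_pos: [0.5394, 0.0789, 0.0145]
orientation: [[-0.26, 0.966, 0.0], [0.966, 0.26, 0.0], [-0.0, 0.0, -1.0]]
force: [3.5, 0.1, -2.9]
grip_width: 0.0526
```

```bash
python3 -c "
from h import *
bay()"
```

```text
t 18.72 head 105.07 | grip along -59.9 lat -0.8 z 14.5 mm | nose along 128.1 | F along -0.8 lat -3.4 z -2.9 Mz -0.58 w 52.6
```

Request:
carry_out(
  steps=[
    {"dx":0.0006,"dy":0,"dz":0,"spin":0},
    {"dx":0.0006,"dy":0,"dz":0,"spin":0},
    {"dx":0.0006,"dy":0,"dz":0,"spin":0},
    {"dx":0.0006,"dy":0,"dz":0,"spin":0},
    {"dx":0.0006,"dy":0,"dz":0,"spin":0},
    {"dx":0.0006,"dy":0,"dz":0,"spin":0},
    {"dx":0.0006,"dy":0,"dz":0,"spin":0},
    {"dx":0.0006,"dy":0,"dz":0,"spin":0},
    {"dx":0.0006,"dy":0,"dz":0,"spin":0},
    {"dx":0.0006,"dy":0,"dz":0,"spin":0},
  ],
)

```text
time_s: 19.55
tool_pos: [0.5378, 0.0846, 0.0145]
orientation: [[-0.26, 0.966, 0.0], [0.966, 0.26, -0.0], [-0.0, 0.0, -1.0]]
force: [3.7, -0.8, -2.6]
grip_width: 0.0526
```

```bash
python3 -c "
from h import *
bay()"
```

```text
t 19.55 head 105.08 | grip along -54.0 lat -0.8 z 14.5 mm | nose along 134.0 | F along -1.7 lat -3.3 z -2.6 Mz -0.55 w 52.6
```

Request:
carry_out(
  steps=[
    {"dx":0.0005,"dy":0,"dz":0,"spin":0},
    {"dx":0.0005,"dy":0,"dz":0,"spin":0},
    {"dx":0.0005,"dy":0,"dz":0,"spin":0},
    {"dx":0.0005,"dy":0,"dz":0,"spin":0},
    {"dx":0.0005,"dy":0,"dz":0,"spin":0},
    {"dx":0.0005,"dy":0,"dz":0,"spin":0},
    {"dx":0.0005,"dy":0,"dz":0,"spin":0},
    {"dx":0.0005,"dy":0,"dz":0,"spin":0},
    {"dx":0.0005,"dy":0,"dz":0,"spin":0},
    {"dx":0.0005,"dy":0,"dz":0,"spin":0},
  ],
)

```text
time_s: 20.38
tool_pos: [0.5365, 0.0895, 0.0145]
orientation: [[-0.26, 0.966, 0.0], [0.966, 0.26, 0.0], [-0.0, 0.0, -1.0]]
force: [3.6, -0.9, -1.9]
grip_width: 0.0529
```

```bash
python3 -c "
from h import *
bay()"
```

```text
t 20.38 head 105.08 | grip along -48.9 lat -0.8 z 14.5 mm | nose along 139.1 | F along -1.8 lat -3.2 z -1.9 Mz -0.67 w 52.9
```

Request:
carry_out(
  steps=[
    {"dx":0.0003,"dy":0,"dz":0,"spin":0},
    {"dx":0.0003,"dy":0,"dz":0,"spin":0},
    {"dx":0.0003,"dy":0,"dz":0,"spin":0},
    {"dx":0.0003,"dy":0,"dz":0,"spin":0},
    {"dx":0.0003,"dy":0,"dz":0,"spin":0},
    {"dx":0.0003,"dy":0,"dz":0,"spin":0},
    {"dx":0.0003,"dy":0,"dz":0,"spin":0},
    {"dx":0.0003,"dy":0,"dz":0,"spin":0},
    {"dx":0.0003,"dy":0,"dz":0,"spin":0},
    {"dx":0.0003,"dy":0,"dz":0,"spin":0},
  ],
)

```text
time_s: 21.22
tool_pos: [0.5356, 0.0926, 0.0144]
orientation: [[-0.26, 0.966, -0.0], [0.966, 0.26, 0.0], [0.0, 0.0, -1.0]]
force: [4.4, 1.4, -2.1]
grip_width: 0.0527
```

```bash
python3 -c "
from h import *
bay()"
```

```text
t 21.22 head 105.09 | grip along -45.7 lat -0.7 z 14.4 mm | nose along 142.3 | F along 0.2 lat -4.6 z -2.1 Mz -0.71 w 52.7
```

Request:
carry_out(
  steps=[
    {"dx":0.0002,"dy":0,"dz":0,"spin":0},
    {"dx":0.0002,"dy":0,"dz":0,"spin":0},
    {"dx":0.0002,"dy":0,"dz":0,"spin":0},
    {"dx":0.0002,"dy":0,"dz":0,"spin":0},
    {"dx":0.0002,"dy":0,"dz":0,"spin":0},
    {"dx":0.0002,"dy":0,"dz":0,"spin":0},
    {"dx":0.0002,"dy":0,"dz":0,"spin":0},
    {"dx":0.0002,"dy":0,"dz":0,"spin":0},
    {"dx":0,"dy":0,"dz":0,"spin":0},
    {"dx":0,"dy":0,"dz":0,"spin":0},
  ],
)

```text
time_s: 22.05
tool_pos: [0.5351, 0.0941, 0.0144]
orientation: [[-0.26, 0.966, -0.0], [0.966, 0.26, 0.0], [0.0, -0.0, -1.0]]
force: [4.4, 2.2, -1.6]
grip_width: 0.0525
```

```bash
python3 -c "
from h import *
bay()"
```

```text
t 22.05 head 105.09 | grip along -44.1 lat -0.7 z 14.4 mm | nose along 143.9 | F along 1.0 lat -4.8 z -1.6 Mz -0.77 w 52.5
```

Request:
carry_out(
  steps=[
    {"dx":0.0002,"dy":0,"dz":0,"spin":0},
    {"dx":0.0002,"dy":0,"dz":0,"spin":0},
    {"dx":0.0002,"dy":0,"dz":0,"spin":0},
    {"dx":0.0002,"dy":0,"dz":0,"spin":0},
    {"dx":0.0002,"dy":0,"dz":0,"spin":0},
    {"dx":0.0002,"dy":0,"dz":0,"spin":0},
    {"dx":0.0002,"dy":0,"dz":0,"spin":0},
    {"dx":0.0002,"dy":0,"dz":0,"spin":0},
    {"dx":0,"dy":0,"dz":0,"spin":0},
    {"dx":0,"dy":0,"dz":0,"spin":0},
  ],
)

```text
time_s: 22.88
tool_pos: [0.5349, 0.0951, 0.0145]
orientation: [[-0.26, 0.966, 0.0], [0.966, 0.26, -0.0], [-0.0, 0.0, -1.0]]
force: [4.6, 2.1, -3.0]
grip_width: 0.0532
```

```bash
python3 -c "
from h import *
bay()"
```

```text
t 22.88 head 105.09 | grip along -43.1 lat -0.7 z 14.5 mm | nose along 144.9 | F along 0.8 lat -5.0 z -3.0 Mz -0.59 w 53.2
```

Request:
carry_out(
  steps=[
    {"dx":0.0002,"dy":0,"dz":0,"spin":0},
    {"dx":0.0002,"dy":0,"dz":0,"spin":0},
    {"dx":0.0002,"dy":0,"dz":0,"spin":0},
    {"dx":0.0002,"dy":0,"dz":0,"spin":0},
    {"dx":0.0002,"dy":0,"dz":0,"spin":0},
    {"dx":0.0002,"dy":0,"dz":0,"spin":0},
    {"dx":0.0002,"dy":0,"dz":0,"spin":0},
    {"dx":0,"dy":0,"dz":0,"spin":0},
    {"dx":0,"dy":0,"dz":0,"spin":0},
    {"dx":0,"dy":0,"dz":0,"spin":0},
  ],
)

```text
time_s: 23.72
tool_pos: [0.5348, 0.0956, 0.0145]
orientation: [[-0.26, 0.966, 0.001], [0.966, 0.26, -0.001], [-0.002, 0.001, -1.0]]
force: [4.4, -2.1, -2.7]
grip_width: 0.0526
```

```bash
python3 -c "
from h import *
bay()"
```

```text
t 23.72 head 105.09 | grip along -42.5 lat -0.8 z 14.5 mm | nose along 145.5 | F along -3.1 lat -3.7 z -2.7 Mz -0.38 w 52.6
```

Request:
carry_out(
  steps=[
    {"dx":0.0002,"dy":0,"dz":0,"spin":0},
    {"dx":0.0002,"dy":0,"dz":0,"spin":0},
    {"dx":0.0002,"dy":0,"dz":0,"spin":0},
    {"dx":0.0002,"dy":0,"dz":0,"spin":0},
    {"dx":0,"dy":0,"dz":0,"spin":0},
    {"dx":0,"dy":0,"dz":0,"spin":0},
    {"dx":0,"dy":0,"dz":0,"spin":0},
    {"dx":0,"dy":0,"dz":0,"spin":0},
    {"dx":0,"dy":0,"dz":0,"spin":0},
    {"dx":0,"dy":0,"dz":0,"spin":0},
  ],
)

```text
time_s: 24.55
tool_pos: [0.5347, 0.0962, 0.0145]
orientation: [[-0.26, 0.966, 0.001], [0.966, 0.26, -0.002], [-0.002, 0.001, -1.0]]
force: [5.0, -1.9, -2.6]
grip_width: 0.0527
```

```bash
python3 -c "
from h import *
bay()"
```

```text
t 24.55 head 105.09 | grip along -41.9 lat -0.8 z 14.5 mm | nose along 146.1 | F along -3.2 lat -4.3 z -2.6 Mz -0.33 w 52.7
```

Request:
carry_out(
  steps=[
    {"dx":0.0002,"dy":0,"dz":0,"spin":0},
    {"dx":0.0002,"dy":0,"dz":0,"spin":0},
    {"dx":0.0002,"dy":0,"dz":0,"spin":0},
    {"dx":0.0002,"dy":0,"dz":0,"spin":0},
    {"dx":0,"dy":0,"dz":0,"spin":0},
    {"dx":0,"dy":0,"dz":0,"spin":0},
    {"dx":0,"dy":0,"dz":0,"spin":0},
    {"dx":0,"dy":0,"dz":0,"spin":0},
    {"dx":0,"dy":0,"dz":0,"spin":0},
    {"dx":0,"dy":0,"dz":0,"spin":0},
  ],
)

```text
time_s: 25.38
tool_pos: [0.5347, 0.0963, 0.0146]
orientation: [[-0.26, 0.966, 0.002], [0.966, 0.26, -0.002], [-0.003, 0.001, -1.0]]
force: [5.5, -2.6, -2.7]
grip_width: 0.0523
```

```bash
python3 -c "
from h import *
bay()"
```

```text
t 25.38 head 105.08 | grip along -41.8 lat -0.8 z 14.6 mm | nose along 146.2 | F along -4.0 lat -4.6 z -2.7 Mz -0.26 w 52.3
```

Request:
carry_out(
  steps=[
    {"dx":0,"dy":0.0003,"dz":0,"spin":0},
    {"dx":0,"dy":0.0003,"dz":0,"spin":0},
    {"dx":0,"dy":0.0003,"dz":0,"spin":0},
    {"dx":0,"dy":0.0003,"dz":0,"spin":0},
    {"dx":0,"dy":0.0003,"dz":0,"spin":0},
    {"dx":0,"dy":0,"dz":0,"spin":0},
    {"dx":0,"dy":0,"dz":0,"spin":0},
    {"dx":0,"dy":0,"dz":0,"spin":0},
    {"dx":0,"dy":0,"dz":0,"spin":0},
    {"dx":0,"dy":0,"dz":0,"spin":0},
  ],
)

```text
time_s: 26.22
tool_pos: [0.5348, 0.0963, 0.0144]
orientation: [[-0.26, 0.966, -0.001], [0.966, 0.26, -0.003], [-0.002, -0.001, -1.0]]
force: [3.7, -3.9, -1.9]
grip_width: 0.0528
```

```bash
python3 -c "
from h import *
bay()"
```

```text
t 26.22 head 105.09 | grip along -41.9 lat -0.9 z 14.4 mm | nose along 146.1 | F along -4.8 lat -2.6 z -1.9 Mz -0.19 w 52.8
```

Request:
carry_out(
  steps=[
    {"dx":0.0003,"dy":0.0002,"dz":0,"spin":0},
    {"dx":0.0003,"dy":0.0002,"dz":0,"spin":0},
    {"dx":0.0003,"dy":0.0002,"dz":0,"spin":0},
    {"dx":0.0003,"dy":0.0002,"dz":0,"spin":0},
    {"dx":0.0003,"dy":0.0002,"dz":0,"spin":0},
    {"dx":0,"dy":0,"dz":0,"spin":0},
    {"dx":0,"dy":0,"dz":0,"spin":0},
    {"dx":0,"dy":0,"dz":0,"spin":0},
    {"dx":0,"dy":0,"dz":0,"spin":0},
    {"dx":0,"dy":0,"dz":0,"spin":0},
  ],
)

```text
time_s: 27.05
tool_pos: [0.535, 0.0965, 0.0144]
orientation: [[-0.26, 0.966, -0.001], [0.965, 0.26, -0.005], [-0.004, -0.002, -1.0]]
force: [2.8, -7.0, -0.2]
grip_width: 0.0525
```

```bash
python3 -c "
from h import *
bay()"
```

```text
t 27.05 head 105.09 | grip along -41.8 lat -1.1 z 14.4 mm | nose along 146.2 | F along -7.4 lat -0.9 z -0.2 Mz -0.01 w 52.5
```

Request:
carry_out(
  steps=[
    {"dx":0.0004,"dy":0.0001,"dz":0,"spin":0},
    {"dx":0.0004,"dy":0.0001,"dz":0,"spin":0},
    {"dx":0.0004,"dy":0.0001,"dz":0,"spin":0},
    {"dx":0.0004,"dy":0.0001,"dz":0,"spin":0},
    {"dx":0,"dy":0,"dz":0,"spin":0},
    {"dx":0,"dy":0,"dz":0,"spin":0},
    {"dx":0,"dy":0,"dz":0,"spin":0},
    {"dx":0,"dy":0,"dz":0,"spin":0},
    {"dx":0,"dy":0,"dz":0,"spin":0},
    {"dx":0,"dy":0,"dz":0,"spin":0},
  ],
)

```text
time_s: 27.88
tool_pos: [0.535, 0.0965, 0.0145]
orientation: [[-0.26, 0.966, -0.0], [0.966, 0.26, -0.007], [-0.006, -0.002, -1.0]]
force: [2.6, -9.4, 0.1]
grip_width: 0.0526
```

```bash
python3 -c "
from h import *
bay()"
```

```text
t 27.88 head 105.08 | grip along -41.8 lat -1.2 z 14.5 mm | nose along 146.2 | F along -9.7 lat -0.1 z 0.1 Mz 0.19 w 52.6
```

Request:
carry_out(
  steps=[
    {"dx":-0.0008,"dy":0,"dz":0,"spin":0},
    {"dx":-0.0008,"dy":0,"dz":0,"spin":0},
    {"dx":-0.0008,"dy":0,"dz":0,"spin":0},
    {"dx":-0.0008,"dy":0,"dz":0,"spin":0},
    {"dx":-0.0008,"dy":0,"dz":0,"spin":0},
    {"dx":-0.0008,"dy":0,"dz":0,"spin":0},
    {"dx":-0.0007,"dy":0,"dz":0,"spin":0},
    {"dx":0,"dy":0,"dz":0,"spin":0},
    {"dx":0,"dy":0,"dz":0,"spin":0},
    {"dx":0,"dy":0,"dz":0,"spin":0},
  ],
)

```text
time_s: 28.72
tool_pos: [0.5357, 0.0968, 0.0141]
orientation: [[-0.263, 0.965, -0.003], [0.965, 0.263, 0.0], [0.001, -0.003, -1.0]]
force: [-1.9, -4.0, -0.3]
grip_width: 0.0529
```

```bash
python3 -c "
from h import *
bay()"
```

```text
t 28.72 head 105.23 | grip along -41.6 lat -1.9 z 14.1 mm | nose along 146.4 | F along -3.3 lat 2.9 z -0.3 Mz 0.48 w 52.9
```

Request:
carry_out(
  steps=[
    {"dx":-0.0007,"dy":-0.0006,"dz":0,"spin":0},
    {"dx":-0.0007,"dy":-0.0006,"dz":0,"spin":0},
    {"dx":-0.0007,"dy":-0.0006,"dz":0,"spin":0},
    {"dx":-0.0007,"dy":0,"dz":0,"spin":0},
    {"dx":-0.0007,"dy":0,"dz":0,"spin":0},
    {"dx":0,"dy":0,"dz":0,"spin":0},
    {"dx":0,"dy":0,"dz":0,"spin":0},
    {"dx":0,"dy":0,"dz":0,"spin":0},
    {"dx":0,"dy":0,"dz":0,"spin":0},
    {"dx":0,"dy":0,"dz":0,"spin":0},
  ],
)

```text
time_s: 29.55
tool_pos: [0.5373, 0.0929, 0.0146]
orientation: [[-0.26, 0.966, 0.001], [0.966, 0.26, 0.0], [-0.0, 0.001, -1.0]]
force: [0.9, 3.3, -2.4]
grip_width: 0.0525
```

```bash
python3 -c "
from h import *
bay()"
```

```text
t 29.55 head 105.04 | grip along -45.8 lat -2.5 z 14.6 mm | nose along 142.2 | F along 3.0 lat -1.7 z -2.4 Mz -0.40 w 52.5
```

Request:
carry_out(
  steps=[
    {"dx":0.0005,"dy":0,"dz":0,"spin":0},
    {"dx":0.0005,"dy":0,"dz":0,"spin":0},
    {"dx":0.0005,"dy":0,"dz":0,"spin":0},
    {"dx":0.0005,"dy":0,"dz":0,"spin":0},
    {"dx":0.0005,"dy":0,"dz":0,"spin":0},
    {"dx":0.0005,"dy":0,"dz":0,"spin":0},
    {"dx":0.0005,"dy":0,"dz":0,"spin":0},
    {"dx":0,"dy":0,"dz":0,"spin":0},
    {"dx":0,"dy":0,"dz":0,"spin":0},
    {"dx":0,"dy":0,"dz":0,"spin":0},
  ],
)

```text
time_s: 30.38
tool_pos: [0.5353, 0.0957, 0.0144]
orientation: [[-0.261, 0.965, -0.001], [0.965, 0.261, -0.001], [-0.0, -0.001, -1.0]]
force: [1.0, -0.5, -1.5]
grip_width: 0.0527
```

```bash
python3 -c "
from h import *
bay()"
```

```text
t 30.38 head 105.12 | grip along -42.5 lat -1.2 z 14.4 mm | nose along 145.5 | F along -0.8 lat -0.9 z -1.5 Mz -0.03 w 52.7
```

Request:
carry_out(
  steps=[
    {"dx":0.0004,"dy":0,"dz":0,"spin":0},
    {"dx":0.0004,"dy":0,"dz":0,"spin":0},
    {"dx":0.0004,"dy":0,"dz":0,"spin":0},
    {"dx":0.0004,"dy":0,"dz":0,"spin":0},
    {"dx":0.0004,"dy":0,"dz":0,"spin":0},
    {"dx":0,"dy":0,"dz":0,"spin":0},
    {"dx":0,"dy":0,"dz":0,"spin":0},
    {"dx":0,"dy":0,"dz":0,"spin":0},
    {"dx":0,"dy":0,"dz":0,"spin":0},
    {"dx":0,"dy":0,"dz":0,"spin":0},
  ],
)

```text
time_s: 31.22
tool_pos: [0.5353, 0.0966, 0.0145]
orientation: [[-0.26, 0.965, 0.001], [0.965, 0.26, -0.002], [-0.002, 0.0, -1.0]]
force: [0.9, -5.5, -2.0]
grip_width: 0.0525
```

```bash
python3 -c "
from h import *
bay()"
```

```text
t 31.22 head 105.10 | grip along -41.7 lat -1.5 z 14.5 mm | nose along 146.3 | F along -5.6 lat 0.6 z -2.0 Mz 0.24 w 52.5
```

Request:
carry_out(
  steps=[
    {"dx":0,"dy":0,"dz":0,"spin":0},
    {"dx":0,"dy":0,"dz":0,"spin":0},
    {"dx":0,"dy":0,"dz":0,"spin":0},
    {"dx":0,"dy":0,"dz":0,"spin":0},
    {"dx":0,"dy":0,"dz":0,"spin":0},
    {"dx":0,"dy":0,"dz":0,"spin":0},
    {"dx":0,"dy":0,"dz":0,"spin":0},
    {"dx":0,"dy":0,"dz":0,"spin":0},
    {"dx":0,"dy":0,"dz":0,"spin":0},
    {"dx":0,"dy":0,"dz":0,"spin":0},
  ],
  fingers=1,
)

```text
time_s: 32.05
tool_pos: [0.5351, 0.0981, 0.0144]
orientation: [[-0.26, 0.966, 0.0], [0.966, 0.26, -0.0], [-0.0, 0.0, -1.0]]
force: [0.6, -0.8, 0.1]
grip_width: 0.0854
```

```bash
python3 -c "
from h import *
bay()"
```

```text
t 32.05 head 105.08 | grip along -40.2 lat -1.7 z 14.4 mm | nose along 147.8 | F along -0.9 lat -0.4 z 0.1 Mz 0.00 w 85.4
```

Request:
carry_out(
  steps=[
    {"dx":0,"dy":0,"dz":-0.004,"spin":0},
    {"dx":0,"dy":0,"dz":-0.008,"spin":0},
    {"dx":0,"dy":0,"dz":-0.012,"spin":0},
    {"dx":0,"dy":0,"dz":-0.02,"spin":0},
    {"dx":0,"dy":0,"dz":-0.025,"spin":0},
    {"dx":0,"dy":0,"dz":-0.025,"spin":0},
    {"dx":0,"dy":0,"dz":-0.025,"spin":0},
    {"dx":0,"dy":0,"dz":-0.025,"spin":0},
    {"dx":0,"dy":0,"dz":-0.02,"spin":0},
    {"dx":0,"dy":0,"dz":-0.01,"spin":0},
  ],
)

```text
time_s: 32.88
tool_pos: [0.5364, 0.0981, 0.192]
orientation: [[-0.26, 0.966, 0.005], [0.966, 0.26, 0.002], [0.0, 0.005, -1.0]]
force: [-0.2, -0.4, -0.7]
grip_width: 0.0861
```

Run:
```python
from h import *
bay(); snap("side","s7.png",(110,200,180,300))
# predicted crop px of front-plate top corners (z .036) if plate at along -3.8 & lat -1.5
a=np.radians(H);X=np.array([np.cos(a),np.sin(a)]);Y=np.array([-X[1],X[0]])
for al in(-3.7,-8):
  for v,z in((63,.036),(-66,.036),(63,0),(-66,0)): print(al,v,z,((pix("side",np.append(M+X*al/1e3+Y*v/1e3,z))-[180,110])*6.667).round(1))
  for v in(25.5,-28.5): print("D end",al,v,((pix("side",np.append(M+X*(al-66)/1e3+Y*v/1e3,.036))-[180,110])*6.667).round(1))
```

```text
t 32.88 head 105.05 | grip along -40.6 lat -2.9 z 192.0 mm | nose along 147.4 | F along -0.3 lat 0.3 z -0.7 Mz 0.02 w 86.1
-3.7 63 0.036 [291.7 317.9]
-3.7 -66 0.036 [510.7 286.6]
-3.7 63 0 [293.3 373.3]
-3.7 -66 0 [509.3 341.1]
D end -3.7 25.5 [389.2 366.4]
D end -3.7 -28.5 [483.9 352.2]
-8 63 0.036 [293.6 321.5]
-8 -66 0.036 [513.1 290.1]
-8 63 0 [295.3 377. ]
-8 -66 0 [511.6 344.7]
D end -8 25.5 [391.5 370.3]
D end -8 -28.5 [486.3 356. ]
```

View pics/s7.png

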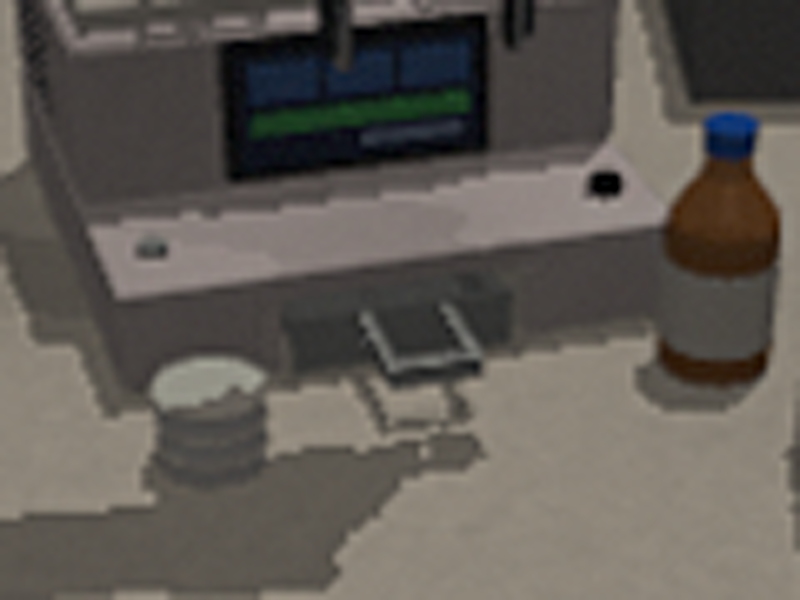

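```bash
python3 -c "
from h import *
bay(); print(workorder.finish_job())"
```

```text
t 32.93 head 105.06 | grip along -40.6 lat -3.6 z 192.5 mm | nose along 147.4 | F along -0.4 lat 0.4 z 1.4 Mz 0.02 w 85.5
the job is handed in; nothing more can be done
None
```

I slid the smaller tray nose first into the bay and pushed it to the hard stop. I then let go, raised the arm clear and handed the job in at 32.9 s. I felt the catch drop in but could not see it.

- **Stop:** The tray stopped hard at the same depth on both pushes, with the nose about 146 mm in by the arm's reading. The push reached about 10 N the first time and 6 N the second, against the 18 N limit. These readings come at the end of each move, so brief peaks between them were not seen.
- **Catch:** While easing the push after first reaching the stop, I pulled the tray back about 4 mm, which probably took it off the catch, so I pushed it home again. On the second push the catch's side load and twist fell to about zero just before the stop, which fits the roller dropping into the notch. I did no pull test after that.
- **Last picture:** It shows the front plate at the console face, about 4 mm out, and the gripper clear. The dishes and bottle stand where they were; the other bystanders are outside this last picture, and the arm's path stayed clear of them.

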